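# Start up the flaw detector and recall its set-up

### The job

Start up the ultrasonic flaw detector on the bench: hold its round power key, at the bottom right of the front panel, fully in with a fingertip for two full seconds and let it come up, then press fully in and release the key that recalls the stored set-up, the second from the top of the four oblong keys left of the screen (left, right and top as its operator, on the robot's side, sees the panel). Press gently, and leave the other keys, the knob and the loose blocks, probe and bottle alone; do not grip, shift or re-tilt the instrument, and finish with the hand clear.

Things in the scene. Friction and masses are not known exactly. Their poses are not given: they have to be found in the camera images.
- stand: Steel yoke stand of the flaw detector, loose on rubber feet (3.2 kg with the detector), front to the robot: base plate 160 mm deep (x) by 306 mm wide (y), two uprights with clamp knobs out to 174 mm either side; the detector pivots between them about an axis along y, 112 mm up. Origin on the bench under the middle; x to the back (away from the operator), y to the operator's left, z up.
- panel (a point): Middle of the black front panel of the dark grey detector case (190 mm along x, 270 mm along y, 66 mm thick), 33 mm from the pivot axis. z out of the panel, x to its top edge (far from the robot), y to the operator's left. Flat but for keys and knob; dark screen 128 by 146 mm at x 4, y 5 mm. A carrying handle lies behind the top edge, lower than the panel.
- knob_top (a point): Centre of the top of the black knob (diameter 36 mm, 17 mm high) at the panel's top right, at x 60, y -108 mm from the panel's middle. Below it, at y -108: oblong keys at x 14 and -22 mm, then the round power key at x -66 mm. On the left at y 112 mm: four oblong keys at x 57, 19, -19 and -57 mm. All keys are grey.
- tilt (a joint): Lean of the detector case in its stand (rad): 0 = panel level, looking straight up; positive = panel leaning towards the operator (robot). Differs from start to start (0.12 to 0.42); held by clamps that need over 70 N at the panel's edge to slip. Leave as it is.
- power_key (a point): Centre of the top of the round grey power key (diameter 18 mm, a ring-and-stroke mark on it), at the bottom right corner of the panel. It stands 5 mm proud of the panel and sinks 4 mm. z points straight out of the panel (press against it), x up along the panel to its top edge, y to the operator's left. The nearest other key's edge is 37 mm away from this point.
- power (a joint): How far the power key is in (m): 0 = up, 0.004 = fully in. Springy: starts to move at about 1.2 N, fully in at about 4 N, comes up by itself.
- setup_key (a point): Centre of the top of the set-up key, the second from the top of the four oblong keys left of the screen: 20 mm (along y) by 14 mm (along x), 5 mm proud of the panel, sinks 4 mm. Axes as for the power key: z out of the panel, x up the panel, y to the operator's left. The keys above and below are 38 mm away, centre to centre.
- soft2 (a joint): How far the set-up key is in (m): 0 = up, 0.004 = fully in; same spring as the power key.
- knob (a joint): Turn of the panel's knob (rad), 0 at the start; turns easily. Leave alone.
- step_block: Loose steel step wedge, 100 mm (y) by 20 mm (x), five steps 5 to 25 mm high, lying on the bench beside or before the stand. Origin under its middle. Leave alone.
- cal_block: Loose steel kidney-shaped calibration block, about 75 by 43 mm and 20 mm thick, lying flat on the bench. Origin on its underside near the middle. Leave alone.
- probe: Loose steel round probe, diameter 29 mm, 34 mm high, with a brass socket at its side, standing on the bench. Origin under its middle. Leave alone.
- bottle: Loose closed white bottle of couplant, diameter 48 mm, 130 mm high, standing to the operator's right of the stand. Origin under its middle. Leave alone.
- soft1 (a joint): How far the top key of the left column is in (m), 0 = up, 0.004 = fully in. Leave alone.
- soft3 (a joint): How far the third key from the top of the left column is in (m), 0 = up, 0.004 = fully in. Leave alone.
- soft4 (a joint): How far the bottom key of the left column is in (m), 0 = up, 0.004 = fully in. Leave alone.
- menu1 (a joint): How far the oblong key under the knob is in (m), 0 = up, 0.004 = fully in. Leave alone.
- menu2 (a joint): How far the oblong key above the power key is in (m), 0 = up, 0.004 = fully in. Leave alone.

How it is judged (in metres and radians):
On the way, in this order (a step that is already met when the one before it is completed fails the run):
1. the power key is held in (over 2.5 of its 4 mm) for 1.5 s (value of joint power above 0.0025 m), for 1.5 s.
2. the power key is up again (value of joint power below 0.001 m), for 0.05 s.
3. the set-up key is pressed in (over 2.5 of its 4 mm) (value of joint soft2 above 0.0025 m), for 0.05 s.
At the end, for the whole second after the job is handed in: All keys are up again (in by less than 1 mm), the knob is within 0.2 rad of its start, the panel has not shifted or tilted by 10 mm, and the blocks, probe and bottle stand at rest, upright, within 15 mm of where they were (value of joint each of power, soft2, soft1, soft3, soft4, menu1, menu2 below 0.001 m and value of joint knob between -0.2 and 0.2 rad and distance of each of power_key, setup_key from where it was at the start of the episode below 0.01 m and distance of each of step_block, cal_block, probe, bottle from where it was at the start of the episode below 0.015 m and linear speed of each of step_block, cal_block, probe, bottle below 0.02 m/s and angle between each of step_block, cal_block, probe, bottle's own z axis and vertical below 0.2 rad); the robot touches nothing.
It fails at once if another key is pressed (in by 1.5 mm) (value of joint any of soft1, soft3, soft4, menu1, menu2 above 0.0015 m).
It fails at once if the knob is turned by 0.2 rad (value of joint knob above 0.2 rad or value of joint knob below -0.2 rad).
It fails at once if the detector is pushed with more than 30 N (contact force between any of the fingers, the arm and stand above 30 N).
It fails at once if the detector is shifted or re-tilted by over 15 mm (distance of any of power_key, setup_key from where it was at the start of the episode above 0.015 m).
It fails at once if a block, the probe or the bottle is moved by 15 mm, lifted or tipped (distance of any of step_block, cal_block, probe, bottle from where it was at the start of the episode above 0.015 m or angle between any of step_block, cal_block, probe, bottle's own z axis and vertical above 0.3 rad).
It also fails if it takes over 45 s, if anything falls off the work surface, if the arm or the gripper's body presses on something with over 40 N, if the wrist force passes 120 N, or if a joint passes its speed limit or range.

### The arm

A 7-joint arm with a two-finger parallel gripper is mounted at the origin on the work surface. World frame = base frame: x ahead of the robot, y to its left, z up, the work surface at z = 0. Lengths are in mm, angles in rad, forces in N, time in s.
With the tool pointing down it reaches from about 400 to 925 mm from the base axis. Payload 5.6 kg.
Tool frame: the origin (TCP) lies at the very end of the fingers, on their centre line; the grasp point (between the pads) lies 19 mm behind it; x points along the fingers, y is the direction in which the jaws open and shut, and the axes are right-handed (so a half turn about x gives the same grasp; the last joint's range is limited). The gripper opens to 85 mm and grips with 20 to 120 N. Pads are 22 mm wide; open, the fingers measure 114 mm over their backs; the gripper's body (76 mm by 85 mm) begins 54 mm behind the grasp point. The pads swing forward as they close: fully open they stand 13 mm farther back than shut.
Start: joints at [1.14, 0.468, -0.012, 1.603, 0.006, 1.071, -0.056], TCP at [245.759, -601.757, 207.49] pointing down, gripper open.
Joint ranges: [-2.53, 2.53], [-0.31, 2.02], [-1.57, 1.55], [0.28, 2.44], [-1.29, 4.43], [0.15, 1.84], [-2.92, 2.92]. Speed limits (rad/s): [2.57, 2.57, 3.14, 3.14, 3.14, 3.14, 3.14].

### API

Orientations are given as a unit quaternion [x, y, z, w].
In Python, from bench import * gives the robot as it stands.
- The arm moves only by the shell command python3 -m crank 'ROWS' [FORCE]. ROWS is JSON, a list of rows, each a list of 3 entries, a list of its own where there are three numbers: the finger opening in cm, from 0 to 8.54, then the shift along the tool's x, y, z in cm, then the turn about the tool's x in rad. A call has 1 to 12 rows; each row shifts and turns the commanded pose from where the row before left it, along the tool's axes as they then stand; what a row does not reach is not made up. A row lasts 1/12 s, in which the tool goes at most 41.7 mm and 7.16 degrees, less where a joint would pass 70% of its speed; a pose out of reach is approached as far as the arm can. A call with a gripper value outside its range is refused whole. The fingers move at their own pace and stop on an object; FORCE is the grip in N (left out, the last holds). Time passes only in rows, so rows that do not move let the fingers close. It gives the time, the measured TCP pose, the force and the opening at its end, in the units of the state.
- observe(): the state, without advancing time (a new reading comes with each control period).
- read_camera(name): name is "side" or "top"; returns a dict with "img" (384x512x3 uint8, red, green, blue), "z_map" (384x512 float32, mm along the optical axis (not along the pixel's ray), 0 where there is no reading), "fx", "fy", "cx", "cy" (pixels), "eye" and "rotation" of the camera in the world. Camera axes: x right, y down, z forward; pixel columns grow to the right and rows downward; lengths in mm; the calibration is good to about 2 mm. A picture is of the moment at which its call begins.
- hand_in(): hands the job in, once; it reports no verdict.
The state is a dict: "clock": time; "q": joint angles; "dq": joint speeds; "tau": joint torques, N m; "eef_pos": TCP position; "ee_rot": TCP orientation; "force": force on the tool from outside, world axes, zero at the start; "moment": the same for the moment, N m; "opening": finger opening in mm.
Only numpy, scipy, OpenCV 4.12 (cv2) and the standard library are available. Lean on these libraries where they do the work, as an engineer would, in place of code of your own. Each camera call takes 0.05 s, during which the arm holds its last target. There are 200 camera calls.

## Working session

There is one attempt and no reset: what is moved stays moved. The work goes in short steps, Python scripts to look and compute and a shell command to move; the robot and the scene stay as the last step left them, time stands still between calls to the robot, and variables do not carry over. Pictures are saved under pics/ and viewed, about 8 in all and at most 12, crops included, and the job is handed in when it is done.

```bash
mkdir -p pics
python3 - <<'E'
from bench import *
import cv2,numpy as np
s=observe();print(s)
for n in("top","side"):
    r=read_camera(n);cv2.imwrite(f"pics/{n}0.png",r["img"][:,:,::-1])
    np.savez(f"{n}0.npz",**{k:np.array(v) for k,v in r.items()})
    print(n,r["fx"],r["fy"],r["cx"],r["cy"],r["eye"],r["rotation"])
E
```

```text
{'clock': 0.0, 'q': array([ 1.14001082,  0.46840317, -0.01161451,  1.60367397,  0.0060462 ,
        1.07139802, -0.05630658]), 'dq': array([-0.00011148, -0.0015906 ,  0.00049555,  0.00027562,  0.00276476,
        0.00077924,  0.00046402]), 'tau': array([ 5.62538389e-04, -5.32384336e+01,  2.14435696e-02, -2.51302117e+01,
        1.13778852e-02,  7.69514503e-03, -3.86211340e-06]), 'eef_pos': array([ 245.47903327, -601.18396724,  206.50069148]), 'ee_rot': array([-0.69367706, -0.1368601 ,  0.69404097, -0.13560452]), 'force': array([ 0.10979863,  0.01912955, -1.27349197]), 'moment': array([-0.03025751,  0.01592532,  0.03845162]), 'opening': 85.41610509372518}
top 360.4602488618887 360.4602488618887 245.958195555479 197.29270719147516 [ 347.13845903   40.89778918 1091.81590207] [-0.68536576  0.71854943 -0.0870647   0.07987636]
side 368.60531196686344 368.60531196686344 251.27913420724354 187.48417537514953 [453.82470174 554.66652859 681.57359932] [-0.11199668  0.91865217 -0.37695888  0.03790698]
```

View pics/top0.png

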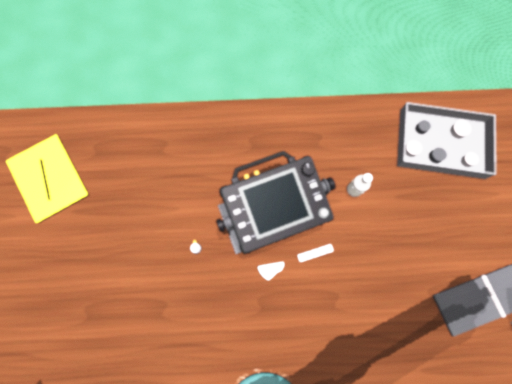

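View pics/side0.png

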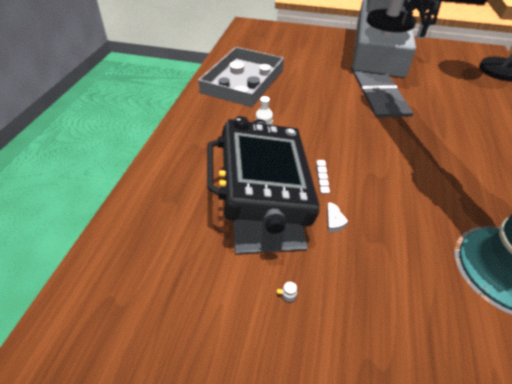

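The top view shows the detector at about (275,204). The left keys run from (232,198) to (247,238), the knob is at (308,168) and the power key at (324,213). The bottle is at (360,185), the step wedge at (315,253) and the kidney block at (271,270). In the side view the panel is around (268,165). Next I measure the panel plane and the keys.

```bash
cat > h.py <<'E'
import numpy as np,cv2
from scipy.spatial.transform import Rotation as R
def load(n): return dict(np.load(n+"0.npz"))
def rays(r,uv):
    uv=np.asarray(uv,float); d=np.c_[(uv[:,0]-r["cx"])/r["fx"],(uv[:,1]-r["cy"])/r["fy"],np.ones(len(uv))]
    return d@R.from_quat(r["rotation"]).as_matrix().T
def pts(r,mask):
    v,u=np.nonzero(mask&(r["z_map"]>0)); return r["eye"]+rays(r,np.c_[u,v])*r["z_map"][v,u][:,None]
def plane(P):
    for _ in range(5):
        c=P.mean(0);n=np.linalg.svd(P-c,full_matrices=False)[2][2];n*=np.sign(n[2])
        d=(P-c)@n; P=P[abs(d)<max(2*d.std(),.5)]
    return c,n,d.std(),len(P)
E
python3 - <<'E'
from h import *
for n,poly in(("top",[(250,185),(295,173),(307,212),(258,233)]),("side",[(240,140),(290,138),(303,180),(243,180)])):
    r=load(n);m=np.zeros((384,512),np.uint8);cv2.fillPoly(m,[np.array(poly)],1)
    c,nn,s,k=plane(pts(r,m>0));print(n,c,nn,s,k,"tilt",np.arccos(nn[2]),"yaw of -n xy",np.arctan2(-nn[1],-nn[0]))
    g=cv2.cvtColor(r["img"],cv2.COLOR_RGB2HSV)
    p2=np.zeros((384,512),np.uint8)
    box=(215,340,150,255) if n=="top" else (215,325,110,220)
    x0,x1,y0,y1=box
    mk=((g[...,1]<60)&(g[...,2]>(140))).astype(np.uint8);sub=np.zeros_like(mk);sub[y0:y1,x0:x1]=mk[y0:y1,x0:x1]
    k,l,st,ce=cv2.connectedComponentsWithStats(sub,connectivity=4)
    for i in range(1,k):
        if st[i,4]>5:
            w=rays(r,ce[i:i+1]); P=r["eye"]+w*(((c+5*nn-r["eye"])@nn)/(w@nn))[:,None]
            print(ce[i].round(1),st[i,2:],P[0].round(1))
    cv2.imwrite(f"pics/{n}crop.png",cv2.resize(r["img"][y0:y1,x0:x1,::-1],None,fx=5,fy=5,interpolation=cv2.INTER_CUBIC))
E
```

```text
top [560.46720708 -56.78313622 145.60640821] [-0.19545426 -0.06568677  0.97851054] 1.2676226389284675 1990 tilt 0.2076866294317566 yaw of -n xy 0.3242136108876435
[307.4 165.1] [ 4  5 15] [ 652.8 -144.7  163.3]
[265.6 205.4] [  87   76 1445] [549.2 -25.7 150.6]
[312.6 183.5] [10 10 75] [ 603.4 -156.4  152.6]
[323.9 185.6] [3 4 9] [ 597.  -187.1  149.3]
[317.3 196.1] [10 10 70] [ 569.4 -167.3  145.1]
[222.3 210.7] [ 9 16 70] [538.8  90.  156.3]
[323.2 212.4] [11 10 89] [ 525.8 -181.3  135.4]
[227.4 221.2] [ 6  7 35] [511.2  77.8 149.9]
[234.2 242.5] [ 10  23 115] [455.7  62.4 137.8]
[319.3 250.3] [ 36  11 215] [ 426.2 -164.9  116.6]
side [550.59710068 -53.64071429 145.18559477] [-0.19454578 -0.06432051  0.97878231] 0.653876930748356 2061 tilt 0.20636448044437472 yaw of -n xy 0.3193055512994799
[264.6 115.3] [ 17  14 178] [ 596.2 -211.8  149. ]
[258.9 126.7] [ 6  6 27] [ 598.3 -156.2  153. ]
[272.6 128.6] [ 9  6 38] [ 566.3 -166.3  146. ]
[290.4 130.8] [ 8  6 36] [ 524.4 -181.2  136.7]
[269.8 177.7] [ 72  67 588] [537.7   9.3 151.9]
[321.1 174.3] [  8  33 216] [434.6 -55.  127.2]
```

View pics/topcrop.png

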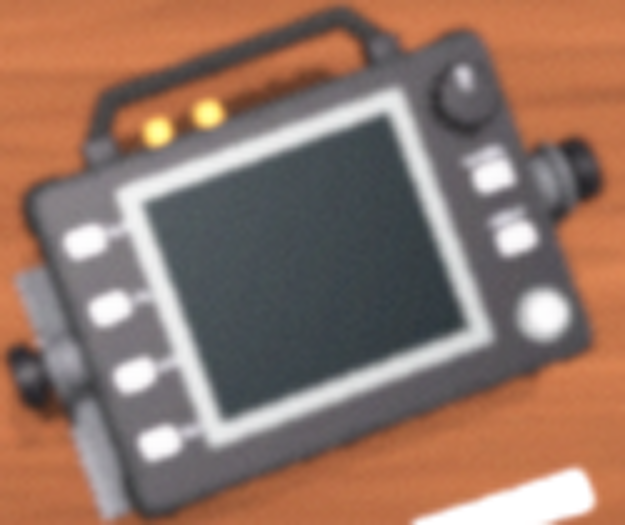

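The crop (5x, offset 215,150) shows the four left keys at crop (85,242), (110,308), (135,375) and (160,443). The power key is at (545,313). I refine the centroids with a higher threshold in both views and fit the known layout.

```bash
cat > fit.py <<'E'
from h import *
L=np.array([[57,112],[19,112],[-19,112],[-57,112],[14,-108],[-22,-108],[-66,-108]],float)
n=np.array([-.195,-.065,.9786]);n/=np.linalg.norm(n)
c={"top":np.array([560.467,-56.783,145.606]),"side":np.array([550.597,-53.64,145.186])}
g={"top":[(232,198.4),(237,211.6),(242,225),(247,238.6),(313,184.5),(318,197),(324,212.6)]}
X=np.array([.95,.3,0]);X-=n*(X@n);X/=np.linalg.norm(X);Y=np.cross(n,X)
fits=[]
for name in("top","side"):
    r=load(name);v=r["img"].min(2).astype(np.float32);o=c[name]+5*n
    if name=="side":  # predicted pixels from top fit
        W=fits[0][0]; Pc=R.from_quat(r["rotation"]).inv().apply(W-r["eye"]); g["side"]=np.c_[r["fx"]*Pc[:,0]/Pc[:,2]+r["cx"],r["fy"]*Pc[:,1]/Pc[:,2]+r["cy"]]
    uv=[]
    for (a,b) in g[name]:
        for _ in range(3):
            yy,xx=np.mgrid[int(round(b))-4:int(round(b))+5,int(round(a))-5:int(round(a))+6]
            p=v[yy,xx];w=np.clip(p-(.55*p.max()+.45*p.min()),0,None);w*=(xx-a)**2+(yy-b)**2<(25 if name=="top" else 16)
            a,b=(w*xx).sum()/w.sum(),(w*yy).sum()/w.sum()
        uv.append((a,b))
    uv=np.array(uv);w=rays(r,uv);P=r["eye"]+w*(((o-r["eye"])@n)/(w@n))[:,None]
    q=np.c_[(P-o)@X,(P-o)@Y]
    A=L-L.mean(0);B=q-q.mean(0);H=A.T@B;th=np.arctan2(H[0,1]-H[1,0],H[0,0]+H[1,1])
    Rt=np.array([[np.cos(th),-np.sin(th)],[np.sin(th),np.cos(th)]])
    Q=A@Rt.T+q.mean(0);F=o+Q[:,:1]*X+Q[:,1:]*Y
    px=np.cos(th)*X+np.sin(th)*Y
    sc=np.sqrt((B**2).sum()/(A**2).sum())
    print(name,"uv",uv.round(1).tolist(),"scale",sc,"resid",(q-Q).round(1).tolist())
    print(" panel x",px.round(4),"\n power",F[6].round(1),"setup",F[1].round(1))
    fits.append((F,px))
print("mean power",((fits[0][0]+fits[1][0])/2)[6],"setup",((fits[0][0]+fits[1][0])/2)[1])
E
python3 fit.py
```

```text
top uv [[231.7, 197.8], [236.6, 211.2], [241.6, 224.5], [246.5, 238.0], [313.0, 184.3], [317.6, 196.8], [323.6, 212.2]] scale 0.9975737299363452 resid [[-0.2, -0.6], [-0.1, -0.2], [0.1, -0.3], [0.0, -0.1], [0.4, 0.3], [0.3, 0.6], [-0.5, 0.3]]
 panel x [0.9292 0.3072 0.2056] 
 power [ 526.6 -182.3  135.6] setup [536.5  52.7 153.2]
side uv [[248.4, 189.8], [267.1, 191.8], [285.2, 193.6], [303.0, 195.3], [259.0, 126.6], [273.3, 128.5], [290.6, 130.6]] scale 0.9961018345632382 resid [[-0.1, -0.7], [-0.1, -0.3], [0.0, -0.2], [0.2, -0.5], [-0.1, 1.0], [0.2, 1.0], [-0.2, -0.4]]
 panel x [0.93   0.3048 0.2056] 
 power [ 524.2 -182.1  136.5] setup [534.7  52.8 154.2]
mean power [ 525.39896723 -182.1972793   136.06609284] setup [535.59123786  52.77065039 153.70395121]
```

```bash
cat > go.py <<'E'
from bench import *
from h import *
import sys
n=np.array([-.1951,-.065,.9786]);px=np.array([.9296,.306,.2056])
K={"power":np.array([525.4,-182.2,136.1]),"setup":np.array([535.6,52.8,153.7])}
s=observe();M=R.from_quat(s["ee_rot"]).as_matrix();p=s["eef_pos"]
k,off,h=sys.argv[1],float(sys.argv[2]),float(sys.argv[3]) # off mm downhill, h: world z of tip
t=K[k].copy();t[:2]-=off*px[:2]/np.hypot(*px[:2])
t[2]=h
print("clock",s["clock"],"pos",p.round(1),"open",s["opening"],"F",s["force"].round(2),"q",s["q"].round(2))
print("axes x",M[:,0].round(3),"y",M[:,1].round(3),"z",M[:,2].round(3))
print("target",t.round(1),"shift cm tool",(M.T@(t-p)/10).round(2))
a=np.arctan2(px[1],px[0])
for sg in(1,-1):
    d=sg*px; # turn about tool x bringing z onto d
    print("turn",np.arctan2(-d@M[:,1],d@M[:,2]).round(3))
E
python3 go.py power 5 200
```

```text
clock 0.1 pos [ 245.5 -601.3  206.6] open 85.8057723030555 F [0.77 0.3  0.28] q [ 1.14  0.47 -0.01  1.6   0.01  1.07 -0.06]
axes x [-0.001  0.001 -1.   ] y [ 0.378 -0.926 -0.002] z [-0.926 -0.378  0.   ]
target [ 520.7 -183.8  200. ] shift cm tool [  0.7  -28.25 -41.26]
turn -3.072
turn 0.069
```

```bash
python3 -m crank '[[0,[-2,0,0],0.069],[0,[0,-1.5,-2.2],0],[0,[0,-1.5,-2.2],0],[0,[0,-1.5,-2.2],0],[0,[0,-1.5,-2.2],0],[0,[0,-1.5,-2.2],0],[0,[0,-1.5,-2.2],0],[0,[0,-1.5,-2.2],0],[0,[0,-1.5,-2.2],0],[0,[0,-1.5,-2.2],0],[0,[0,0,0],0],[0,[0,0,0],0]]' 20; python3 go.py power 5 190
```

```text
clock: 1.1
eef_pos: [392.5, -409.9, 227.2]
ee_rot: [-0.698, -0.114, 0.698, -0.113]
force: [0.2, -0.7, -0.8]
opening: -0.2
clock 1.1 pos [ 392.5 -409.9  227.2] open -0.19270122018289126 F [ 0.16 -0.67 -0.76] q [ 0.82  0.31 -0.09  1.78  0.03  1.05 -0.53]
axes x [-0.     0.001 -1.   ] y [ 0.317 -0.948 -0.001] z [-0.948 -0.317  0.   ]
target [ 520.7 -183.8  190. ] shift cm tool [  3.73 -17.39 -19.32]
turn -3.137
turn 0.004
```

```bash
python3 -m crank '[[0,[0,-1.9,-2.1],0],[0,[0,-1.9,-2.1],0],[0,[0,-1.9,-2.1],0],[0,[0,-1.9,-2.1],0],[0,[0,-1.9,-2.1],0],[0,[0,-1.9,-2.1],0],[0,[0,-1.9,-2.1],0],[0,[0,-1.9,-2.1],0],[0,[0,-1.9,-2.1],0],[0,[0,-0.29,-0.42],0],[0,[1.5,0,0],0],[0,[0,0,0],0]]'; python3 go.py power 5 170
python3 - <<'E'
from bench import *
import cv2,numpy as np
for n,(x0,x1,y0,y1) in(("side",(205,335,60,210)),):
    r=read_camera(n);cv2.imwrite(f"pics/{n}1.png",cv2.resize(r["img"][y0:y1,x0:x1,::-1],None,fx=4,fy=4,interpolation=cv2.INTER_CUBIC))
E
```

```text
clock: 2.1
eef_pos: [518.8, -186.5, 210.3]
ee_rot: [-0.697, -0.112, 0.7, -0.112]
force: [-0.9, -0.5, -0.9]
opening: -0.2
clock 2.1 pos [ 518.8 -186.5  210.3] open -0.1598339361023432 F [-0.93 -0.53 -0.86] q [ 0.46  0.32 -0.22  1.83  0.08  1.01 -1.04]
axes x [-0.004  0.001 -1.   ] y [ 0.313 -0.95  -0.002] z [-0.95  -0.313  0.004]
target [ 520.7 -183.8  170. ] shift cm tool [ 4.02 -0.2  -0.27]
turn 3.141
turn -0.0
```

View pics/side1.png

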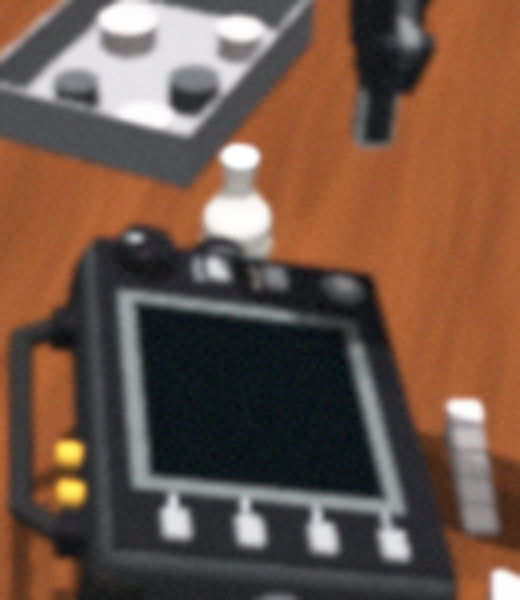

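The view shows the closed fingertip at crop (375,140), over the power key at (345,288), clear of the bottle and knob. I descend.

```bash
python3 -m crank '[[0,[2,-0.1,-0.15],0],[0,[2,-0.1,-0.12],0],[0,[1,0,0],0],[0,[1,0,0],0],[0,[0,0,0],0],[0,[0,0,0],0],[0,[0,0,0],0]]'; python3 go.py power 5 140
```

```text
clock: 2.73
eef_pos: [523.0, -183.6, 153.4]
ee_rot: [0.699, 0.112, -0.698, 0.112]
force: [0.3, 0.4, 0.3]
opening: -0.1
clock 2.7333 pos [ 523.  -183.6  153.4] open -0.12873790912793148 F [0.35 0.44 0.29] q [ 0.45  0.38 -0.21  1.88  0.1   0.89 -1.07]
axes x [ 0.001 -0.001 -1.   ] y [ 0.313 -0.95   0.001] z [-0.95  -0.313 -0.001]
target [ 520.7 -183.8  140. ] shift cm tool [ 1.34 -0.06  0.22]
turn -3.141
turn 0.0
```

```bash
python3 -m crank '[[0,[0.5,-0.05,0.2],0],[0,[0.3,0,0],0],[0,[0.3,0,0],0],[0,[0.1,0,0],0],[0,[0,0,0],0],[0,[0,0,0],0],[0,[0,0,0],0]]'; python3 go.py power 5 136
```

```text
clock: 3.32
eef_pos: [520.5, -183.2, 140.6]
ee_rot: [0.698, 0.112, -0.698, 0.112]
force: [-0.3, -0.2, 0.4]
opening: -0.2
clock 3.3167 pos [ 520.5 -183.2  140.6] open -0.19916768286752184 F [-0.3  -0.23  0.44] q [ 0.45  0.4  -0.21  1.89  0.11  0.86 -1.07]
axes x [ 0. -0. -1.] y [ 0.313 -0.95   0.   ] z [-0.95  -0.313 -0.   ]
target [ 520.7 -183.8  136. ] shift cm tool [0.46 0.06 0.  ]
turn -3.141
turn 0.001
```

Aligned within 1 mm. I press in small steps and watch the force.

```bash
for i in 1 2; do :; done; python3 -m crank '[[0,[0.1,0,0],0],[0,[0.1,0,0],0],[0,[0.1,0,0],0],[0,[0,0,0],0],[0,[0,0,0],0]]'; python3 -m crank '[[0,[0.1,0,0],0],[0,[0,0,0],0],[0,[0,0,0],0]]';python3 -m crank '[[0,[0.1,0,0],0],[0,[0,0,0],0],[0,[0,0,0],0]]'
```

```text
clock: 3.73
eef_pos: [520.3, -183.2, 137.4]
ee_rot: [-0.698, -0.112, 0.698, -0.112]
force: [-0.5, -0.1, 0.6]
opening: -0.2
clock: 3.98
eef_pos: [520.3, -183.2, 136.4]
ee_rot: [-0.698, -0.112, 0.698, -0.112]
force: [-0.1, 0.2, -0.4]
opening: -0.3
clock: 4.23
eef_pos: [520.3, -183.2, 135.4]
ee_rot: [-0.698, -0.112, 0.698, -0.112]
force: [-0.3, 0.7, -0.5]
opening: -0.2
```

```bash
python3 -m crank '[[0,[0.1,0,0],0],[0,[0,0,0],0],[0,[0,0,0],0]]'; python3 -m crank '[[0,[0.1,0,0],0],[0,[0,0,0],0],[0,[0,0,0],0]]';python3 -m crank '[[0,[0.1,0,0],0],[0,[0,0,0],0],[0,[0,0,0],0]]'
```

```text
clock: 4.48
eef_pos: [520.3, -183.2, 134.4]
ee_rot: [-0.698, -0.112, 0.698, -0.112]
force: [-0.3, 0.6, -0.3]
opening: -0.0
clock: 4.73
eef_pos: [520.3, -183.3, 133.4]
ee_rot: [-0.698, -0.112, 0.698, -0.112]
force: [0.5, -0.4, 0.8]
opening: -0.3
clock: 4.98
eef_pos: [520.3, -183.2, 132.4]
ee_rot: [-0.698, -0.112, 0.698, -0.112]
force: [-0.3, 0.2, 0.2]
opening: -0.1
```

Run:
```python
from bench import *
import cv2,numpy as np
from h import *
o=[]
for n,(x0,x1,y0,y1) in(("side",(250,325,85,160)),("top",(280,355,160,235))):
    r=read_camera(n)
    im=cv2.resize(r["img"][y0:y1,x0:x1,::-1],None,fx=5,fy=5,interpolation=cv2.INTER_CUBIC)
    for P,c in((observe()["eef_pos"],(0,0,255)),(np.array([525.4,-182.2,136.1]),(0,255,0))):
        Q=R.from_quat(r["rotation"]).inv().apply(P-r["eye"]);u=r["fx"]*Q[0]/Q[2]+r["cx"];v=r["fy"]*Q[1]/Q[2]+r["cy"]
        cv2.circle(im,(int((u-x0+.5)*5),int((v-y0+.5)*5)),3,c,-1)
    o.append(im)
cv2.imwrite("pics/press1.png",np.hstack(o))
F=[]
print(observe()["force"])
```

```text
[ 0.10981279 -0.23496914 -0.04231194]
```

View pics/press1.png

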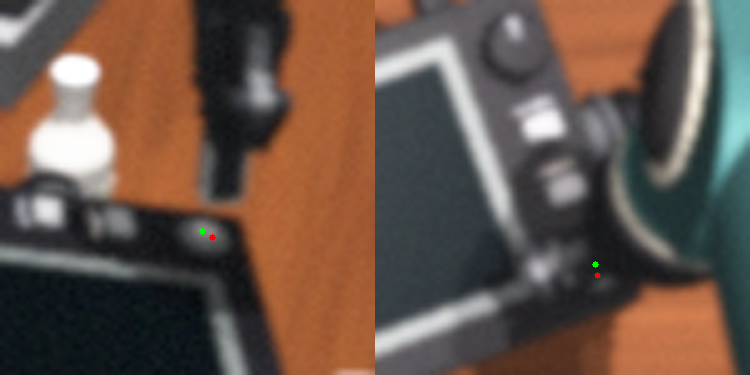

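The side crop shows the fingertip's lower end at (222,200), clearly above the key at (205,232). The TCP projects to (212,237), so the camera and the reported TCP disagree. I check this with depth.

Run:
```python
from bench import *
from h import *
r=read_camera("side");old=load("side")
z=r["z_map"];d=(abs(z-old["z_map"])>25)&(z>0)
m=np.zeros_like(d);m[85:160,280:315]=1
for row in range(104,136,2):
    u=np.nonzero(d[row,280:315])[0]+280
    if len(u):
        P=r["eye"]+rays(r,np.c_[u,np.full(len(u),row)])*z[row,u][:,None]
        print(row,u[0],u[-1],P[0].round(0),P[len(u)//2].round(0),P[-1].round(0))
print(observe()["eef_pos"],observe()["opening"])
for n,k in(("power",[525.4,-182.2,136.1]),("tcp",observe()["eef_pos"])):
    Q=R.from_quat(r["rotation"]).inv().apply(np.array(k)-r["eye"]);print(n,r["fx"]*Q[0]/Q[2]+r["cx"],r["fy"]*Q[1]/Q[2]+r["cy"])
```

```text
104 290 307 [ 531. -167.  221.] [ 507. -124.  251.] [ 491. -131.  249.]
106 290 308 [ 532. -184.  204.] [ 507. -125.  246.] [ 488. -134.  243.]
108 290 307 [ 531. -184.  199.] [ 504. -126.  241.] [ 490. -132.  239.]
110 291 306 [ 527. -171.  202.] [ 507. -138.  227.] [ 492. -138.  230.]
112 290 304 [ 530. -183.  189.] [ 511. -139.  221.] [ 496. -147.  218.]
114 290 303 [ 530. -182.  184.] [ 513. -154.  206.] [ 498. -156.  207.]
116 290 299 [ 529. -180.  180.] [ 517. -174.  186.] [ 508. -183.  181.]
118 290 299 [ 529. -179.  175.] [ 516. -170.  183.] [ 508. -182.  177.]
120 289 299 [ 531. -187.  163.] [ 518. -171.  177.] [ 507. -181.  172.]
122 290 299 [ 527. -174.  167.] [ 515. -173.  170.] [ 506. -181.  166.]
124 290 298 [ 526. -174.  162.] [ 517. -172.  165.] [ 508. -177.  163.]
[ 520.32170892 -183.2383797   132.45482233] 0.06818972225921516
power 290.03312180596083 130.7137031007299
tcp 292.00929422792007 131.98530399495297
```

Run:
```python
from bench import *
from h import *
r=read_camera("side");old=load("side")
for q in(r,old):
  print("--")
  for row in range(116,138):
    u=np.arange(286,302,3);P=q["eye"]+rays(q,np.c_[u,np.full(len(u),row)])*q["z_map"][row,u][:,None]
    print(row,[tuple(int(a) for a in p.round()) for p in P])
x0,x1,y0,y1=270,320,95,145
cv2.imwrite("pics/tip.png",np.hstack([cv2.resize(cv2.convertScaleAbs(q["img"][y0:y1,x0:x1,::-1],alpha=1.8),None,fx=8,fy=8,interpolation=cv2.INTER_NEAREST) for q in(old,r)]))
```

```text
--
116 [(569, -441, -1), (559, -443, -1), (524, -175, 184), (517, -175, 185), (510, -170, 190), (522, -451, 1)]
117 [(568, -438, -2), (558, -436, 1), (524, -174, 182), (517, -175, 183), (510, -173, 185), (521, -447, 0)]
118 [(567, -429, 0), (557, -433, -1), (523, -176, 178), (516, -169, 184), (509, -172, 183), (520, -443, -1)]
119 [(566, -424, 0), (556, -426, 0), (523, -174, 177), (516, -168, 182), (509, -172, 180), (454, 555, 682)]
120 [(565, -418, 0), (531, -188, 162), (523, -175, 173), (516, -172, 177), (509, -174, 176), (519, -431, 0)]
121 [(564, -412, 0), (531, -186, 161), (522, -171, 173), (515, -170, 175), (508, -173, 174), (518, -426, 0)]
122 [(563, -408, 0), (554, -411, -1), (522, -172, 169), (515, -173, 170), (508, -174, 171), (517, -420, 0)]
123 [(562, -402, 0), (553, -403, 1), (522, -171, 168), (515, -173, 168), (508, -182, 162), (516, -415, 0)]
124 [(454, 555, 682), (552, -400, 0), (521, -167, 167), (514, -172, 165), (508, -180, 161), (515, -408, 1)]
125 [(560, -392, 0), (552, -398, -2), (522, -179, 156), (515, -177, 159), (508, -182, 156), (515, -404, 0)]
126 [(560, -38
[... 2977 characters left out ...]
07, -196, 129), (510, -374, -1)]
132 [(535, -178, 133), (527, -176, 136), (520, -179, 136), (513, -189, 130), (506, -194, 127), (510, -370, -1)]
133 [(534, -175, 133), (527, -176, 134), (519, -176, 135), (513, -188, 127), (506, -192, 126), (509, -361, 2)]
134 [(533, -170, 134), (526, -174, 132), (519, -179, 130), (512, -182, 129), (505, -186, 127), (508, -360, -1)]
135 [(532, -165, 135), (525, -169, 133), (519, -174, 130), (512, -177, 129), (504, -178, 130), (508, -352, 1)]
136 [(532, -161, 134), (525, -166, 132), (518, -167, 132), (511, -174, 129), (504, -179, 126), (507, -346, 2)]
137 [(531, -159, 133), (525, -165, 130), (517, -164, 132), (511, -171, 128), (503, -173, 128), (506, -343, 1)]
```

View pics/tip.png

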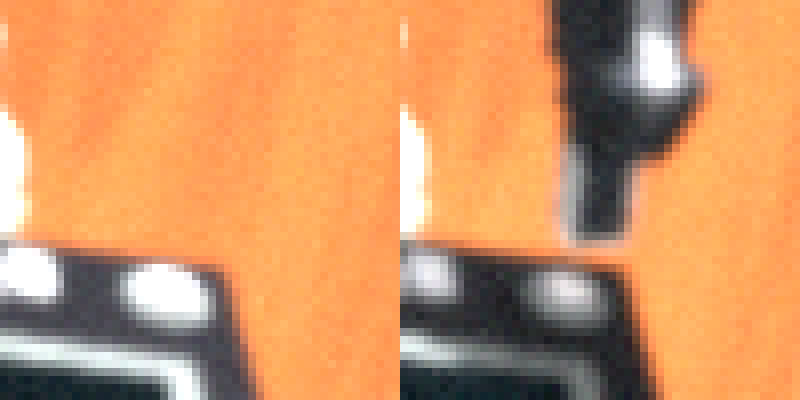

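The enlarged picture shows a gap of bench between the fingertip (bottom at row ~125, z ≈ 158) and the key, at about row 131. The fingertip is therefore about 25 mm higher than the reported TCP, although x and y agree. The panel height from the cameras matches the given geometry (144 mm), so I trust vision. I expect contact at a reported z of about 112, and descend in guarded steps.

```bash
python3 -m crank '[[0,[0.3,0,0],0],[0,[0.3,0,0],0],[0,[0.3,0,0],0],[0,[0.2,0,0],0],[0,[0,0,0],0],[0,[0,0,0],0]]'
python3 - <<'E'
from bench import *
from h import *
r=read_camera("side");x0,x1,y0,y1=270,320,95,145
for row in range(124,136):
    u=np.arange(288,302,3);P=r["eye"]+rays(r,np.c_[u,np.full(len(u),row)])*r["z_map"][row,u][:,None]
    print(row,[tuple(int(a) for a in p.round()) for p in P])
E
```

```text
clock: 5.68
eef_pos: [520.2, -183.2, 121.2]
ee_rot: [-0.698, -0.112, 0.698, -0.112]
force: [-0.4, 0.6, 0.9]
opening: 0.0
124 [(555, -401, -2), (524, -175, 162), (517, -171, 165), (510, -170, 167), (519, -410, -1)]
125 [(554, -394, 0), (524, -177, 157), (516, -171, 163), (509, -173, 163), (518, -403, 0)]
126 [(554, -391, -2), (524, -176, 155), (516, -172, 159), (509, -171, 161), (517, -398, 0)]
127 [(533, -201, 132), (523, -176, 152), (516, -174, 155), (509, -174, 156), (516, -394, -1)]
128 [(533, -198, 132), (523, -172, 152), (516, -172, 153), (509, -174, 153), (516, -389, -1)]
129 [(532, -190, 135), (523, -175, 147), (516, -179, 146), (509, -181, 146), (515, -384, -1)]
130 [(531, -183, 136), (524, -188, 134), (517, -199, 128), (510, -204, 125), (514, -375, 2)]
131 [(530, -178, 137), (523, -182, 136), (516, -186, 134), (510, -198, 127), (513, -373, -1)]
132 [(530, -177, 135), (522, -177, 136), (515, -183, 133), (509, -194, 126), (513, -368, -1)]
133 [(529, -176, 133), (522, -176, 134), (515, -184, 130), (508, -188, 128), (512, -362, 0)]
134 [(529, -173, 132), (522, -177, 131), (515, -181, 129), (508, -187, 126), (511, -360, -2)]
135 [(528, -167, 134), (521, -170, 133), (514, -178, 128), (507, -180, 128), (510, -350, 2)]
```

```bash
python3 -m crank '[[0,[0.2,0,0],0],[0,[0.2,0,0],0],[0,[0.2,0,0],0],[0,[0,0,0],0],[0,[0,0,0],0]]'
for i in a; do python3 -m crank '[[0,[0.1,0,0],0],[0,[0,0,0],0],[0,[0,0,0],0]]'; done
python3 -m crank '[[0,[0.1,0,0],0],[0,[0,0,0],0],[0,[0,0,0],0]]'
python3 -m crank '[[0,[0.1,0,0],0],[0,[0,0,0],0],[0,[0,0,0],0]]'
python3 -m crank '[[0,[0.1,0,0],0],[0,[0,0,0],0],[0,[0,0,0],0]]'
```

```text
clock: 6.15
eef_pos: [520.2, -183.2, 115.3]
ee_rot: [-0.698, -0.112, 0.698, -0.112]
force: [0.0, -0.1, 0.8]
opening: -0.2
clock: 6.4
eef_pos: [520.4, -183.2, 114.5]
ee_rot: [-0.698, -0.112, 0.698, -0.112]
force: [0.4, 0.8, -0.0]
opening: -0.0
clock: 6.65
eef_pos: [520.3, -183.3, 113.4]
ee_rot: [-0.698, -0.112, 0.698, -0.112]
force: [-0.4, 0.1, 0.5]
opening: 0.2
clock: 6.9
eef_pos: [520.5, -183.3, 112.6]
ee_rot: [0.698, 0.112, -0.698, 0.112]
force: [0.9, -0.6, 1.7]
opening: -0.0
clock: 7.15
eef_pos: [520.6, -183.2, 111.6]
ee_rot: [0.698, 0.112, -0.698, 0.112]
force: [-0.3, 0.1, 1.3]
opening: 0.1
```

Contact appears at about 112.6. I continue to full depth.

```bash
python3 -m crank '[[0,[0.1,0,0],0],[0,[0,0,0],0],[0,[0,0,0],0]]'
python3 -m crank '[[0,[0.1,0,0],0],[0,[0,0,0],0],[0,[0,0,0],0]]'
python3 -m crank '[[0,[0.08,0,0],0],[0,[0,0,0],0],[0,[0,0,0],0]]'
```

```text
clock: 7.4
eef_pos: [520.8, -183.2, 110.7]
ee_rot: [0.698, 0.112, -0.698, 0.112]
force: [1.7, 0.3, 2.3]
opening: -0.3
clock: 7.65
eef_pos: [520.8, -183.2, 109.7]
ee_rot: [0.698, 0.112, -0.698, 0.112]
force: [1.4, -0.1, 4.3]
opening: 0.3
clock: 7.9
eef_pos: [520.7, -183.2, 108.8]
ee_rot: [0.698, 0.112, -0.698, 0.112]
force: [1.8, 0.2, 4.3]
opening: -0.2
```

```bash
python3 -m crank '[[0,[0.06,0,0],0],[0,[0,0,0],0],[0,[0,0,0],0]]'
python3 -m crank '[[0,[0.04,0,0],0],[0,[0,0,0],0],[0,[0,0,0],0]]'
```

```text
clock: 8.15
eef_pos: [520.7, -183.2, 108.4]
ee_rot: [0.698, 0.112, -0.698, 0.112]
force: [1.6, 1.6, 5.1]
opening: -0.1
clock: 8.4
eef_pos: [520.8, -183.2, 108.3]
ee_rot: [0.698, 0.112, -0.698, 0.112]
force: [1.4, 0.7, 7.7]
opening: 0.2
```

The key has bottomed out: position stalls and force jumps to 7.7 N. I hold.

```bash
python3 -m crank '[[0,[0,0,0],0],[0,[0,0,0],0],[0,[0,0,0],0],[0,[0,0,0],0],[0,[0,0,0],0],[0,[0,0,0],0],[0,[0,0,0],0],[0,[0,0,0],0],[0,[0,0,0],0],[0,[0,0,0],0],[0,[0,0,0],0],[0,[0,0,0],0]]'
python3 -m crank '[[0,[0,0,0],0],[0,[0,0,0],0],[0,[0,0,0],0],[0,[0,0,0],0],[0,[0,0,0],0],[0,[0,0,0],0],[0,[0,0,0],0],[0,[0,0,0],0],[0,[0,0,0],0],[0,[0,0,0],0],[0,[0,0,0],0],[0,[0,0,0],0]]'
python3 -m crank '[[0,[0,0,0],0],[0,[0,0,0],0],[0,[-0.2,0,0],0],[0,[-0.4,0,0],0],[0,[-1,0,0],0],[0,[-2,0,0],0],[0,[-2,0,0],0],[0,[-1,0,0],0],[0,[0,0,0],0],[0,[0,0,0],0]]'
python3 go.py setup 7 165
python3 - <<'E'
from bench import *
from h import *
r=read_camera("top");cv2.imwrite("pics/top2.png",r["img"][:,:,::-1])
r=read_camera("side");cv2.imwrite("pics/side2.png",cv2.resize(r["img"][90:240,200:350,::-1],None,fx=4,fy=4,interpolation=cv2.INTER_CUBIC))
E
```

```text
clock: 9.4
eef_pos: [520.8, -183.2, 108.3]
ee_rot: [0.698, 0.112, -0.698, 0.112]
force: [0.7, 1.1, 8.0]
opening: 0.3
clock: 10.4
eef_pos: [520.8, -183.2, 108.3]
ee_rot: [0.698, 0.112, -0.698, 0.112]
force: [0.7, 0.7, 7.4]
opening: -0.1
clock: 11.23
eef_pos: [519.9, -183.4, 173.6]
ee_rot: [-0.698, -0.112, 0.698, -0.112]
force: [0.5, -0.1, -0.8]
opening: 0.1
clock 11.2333 pos [ 519.9 -183.4  173.6] open 0.10621642548245952 F [ 0.45 -0.12 -0.82] q [ 0.46  0.36 -0.22  1.87  0.09  0.93 -1.06]
axes x [-0. -0. -1.] y [ 0.313 -0.95   0.   ] z [-0.95  -0.313  0.   ]
target [529.   50.6 165. ] shift cm tool [  0.85 -21.94  -8.19]
turn -3.141
turn 0.0
```

View pics/side2.png

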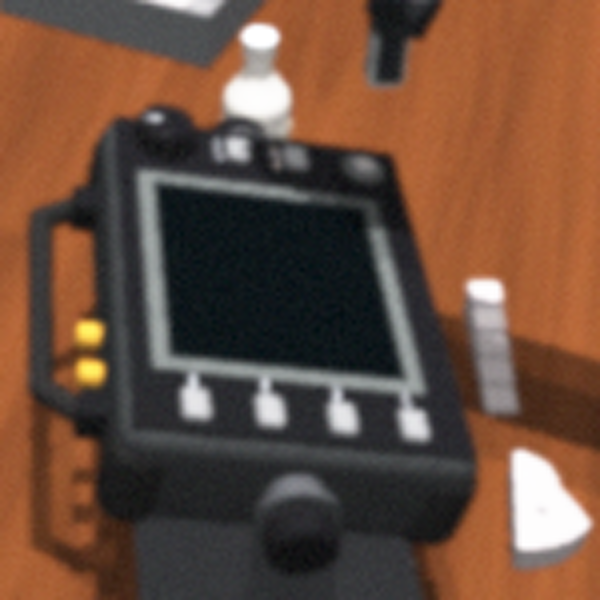

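The side view shows the panel unchanged, with the keys up and the hand clear above the power key. The screen still looks dark. I move over to the set-up key.

```bash
python3 -m crank '[[0,[0,-2.2,-0.82],0],[0,[0,-2.2,-0.82],0],[0,[0,-2.2,-0.82],0],[0,[0,-2.2,-0.82],0],[0,[0,-2.2,-0.82],0],[0,[0,-2.2,-0.82],0],[0,[0,-2.2,-0.82],0],[0,[0,-2.2,-0.82],0],[0,[0,-2.2,-0.82],0],[0,[0,-2.14,-0.81],0],[0,[0,0,0],0],[0,[0,0,0],0]]'
python3 go.py setup 7 138
```

```text
clock: 12.33
eef_pos: [528.4, 52.1, 172.4]
ee_rot: [-0.697, -0.113, 0.699, -0.113]
force: [-0.6, -1.4, -0.3]
opening: -0.1
clock 12.3333 pos [528.4  52.1 172.4] open -0.05321444553341709 F [-0.6  -1.42 -0.27] q [ 0.1   0.34 -0.32  1.91  0.13  0.92 -1.53]
axes x [-0.003  0.    -1.   ] y [ 0.316 -0.949 -0.001] z [-0.949 -0.316  0.002]
target [529.   50.6 138. ] shift cm tool [ 3.44  0.16 -0.01]
turn -3.138
turn 0.004
```

```bash
python3 -m crank '[[0,[1,0.05,0],0],[0,[1,0,0],0],[0,[1,0,0],0],[0,[0,0,0],0],[0,[0,0,0],0],[0,[0,0,0],0]]'
python3 go.py setup 7 138
python3 - <<'E'
from bench import *
from h import *
r=read_camera("side");old=load("side")
d=(abs(r["z_map"]-old["z_map"])>12)&(r["z_map"]>0)
v,u=np.nonzero(d[100:215,225:300]);v+=100;u+=225
P=r["eye"]+rays(r,np.c_[u,v])*r["z_map"][v,u][:,None]
for b in range(v.max()-14,v.max()+1,2):
    s=v==b;print(b,u[s].min() if s.any() else 0,u[s].max() if s.any() else 0,P[s].mean(0).round(0),P[s].min(0).round(0),P[s].max(0).round(0))
cv2.imwrite("pics/side3.png",cv2.resize(r["img"][130:230,215:325,::-1],None,fx=6,fy=6,interpolation=cv2.INTER_CUBIC))
E
```

```text
clock: 12.83
eef_pos: [529.6, 50.0, 143.5]
ee_rot: [-0.698, -0.112, 0.698, -0.112]
force: [0.6, -0.9, 1.0]
opening: 0.4
clock 12.8333 pos [529.6  50.  143.5] open 0.3651817455012048 F [ 0.57 -0.88  1.03] q [ 0.1   0.37 -0.31  1.93  0.15  0.86 -1.54]
axes x [-0. -0. -1.] y [ 0.313 -0.95  -0.   ] z [-0.95  -0.313  0.   ]
target [529.   50.6 138. ] shift cm tool [ 0.55 -0.08  0.04]
turn -3.142
turn 0.0
198 251 251 [561.  78. 155.] [561.  78. 155.] [561.  78. 155.]<stdin>:8: RuntimeWarning: Mean of empty slice.
  ret = um.true_divide(
Traceback (most recent call last):
ValueError: zero-size array to reduction operation minimum which has no identity
```

Run:
```python
from bench import *
from h import *
r=read_camera("side")
im=cv2.resize(r["img"][130:230,215:325,::-1],None,fx=6,fy=6,interpolation=cv2.INTER_CUBIC);cv2.imwrite("pics/side4.png",im)
for row in range(160,200,4):
    u=np.arange(258,290,4);P=r["eye"]+rays(r,np.c_[u,np.full(len(u),row)])*r["z_map"][row,u][:,None]
    print(row,[tuple(int(a) for a in p.round()) for p in P])
```

```text
160 [(574, -39, 152), (566, -44, 149), (537, 71, 253), (528, 86, 268), (520, 89, 272), (514, 88, 273), (507, 86, 272), (516, -72, 136)]
164 [(571, -27, 151), (563, -31, 149), (537, 70, 243), (529, 76, 250), (520, 90, 264), (513, 93, 268), (510, 61, 241), (514, -58, 137)]
168 [(568, -15, 150), (560, -19, 149), (537, 68, 232), (530, 66, 231), (519, 92, 257), (511, 99, 265), (506, 86, 255), (512, -42, 140)]
172 [(565, -2, 151), (557, -4, 151), (538, 60, 214), (524, 101, 255), (517, 105, 260), (510, 104, 260), (504, 103, 261), (509, -30, 139)]
176 [(563, 9, 151), (555, 5, 149), (538, 54, 198), (523, 103, 247), (515, 110, 255), (509, 107, 254), (502, 106, 255), (507, -19, 138)]
180 [(560, 23, 153), (552, 19, 151), (538, 56, 190), (525, 86, 221), (519, 78, 215), (521, 1, 142), (513, -3, 139), (505, -6, 139)]
184 [(558, 33, 151), (550, 30, 151), (536, 60, 183), (528, 64, 188), (521, 61, 188), (519, 14, 142), (511, 10, 141), (503, 6, 139)]
188 [(555, 44, 152), (548, 40, 149), (536, 58, 170), (528, 63, 177), (520, 60, 176), (517, 26, 143), (509, 23, 142), (501, 18, 139)]
192 [(552, 56, 152), (545, 54, 152), (537, 53, 153), (529, 50, 152), (522, 42, 146), (515, 36, 142), (507, 37, 145), (499, 35, 145)]
196 [(550, 64, 150), (542, 63, 151), (535, 62, 151), (527, 58, 150), (520, 52, 145), (513, 48, 143), (505, 45, 142), (497, 46, 145)]
```

View pics/side4.png

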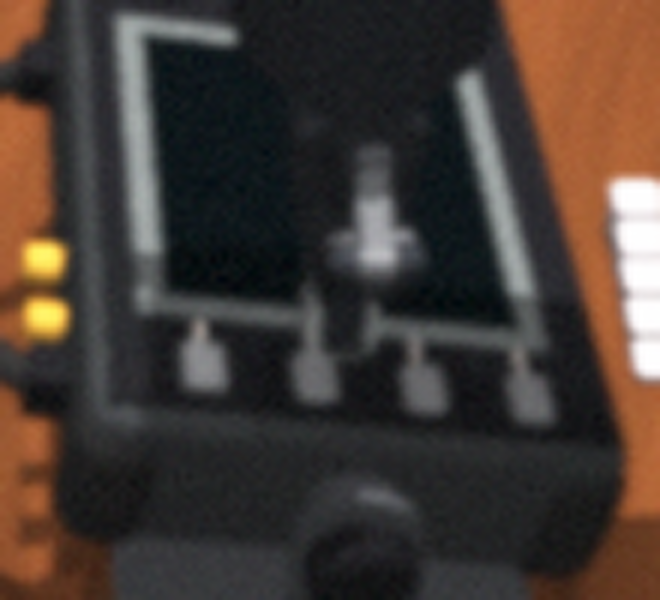

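The fingertip is at crop (340,345), bottom z ≈ 168. It is just above the second key at (317,375) and clear of the third at (425,390). I descend with guarded steps, expecting contact at a reported z of about 130.

```bash
python3 -m crank '[[0,[0.4,-0.05,0],0],[0,[0.4,0,0],0],[0,[0.2,0,0],0],[0,[0.1,0,0],0],[0,[0,0,0],0],[0,[0,0,0],0],[0,[0,0,0],0]]'
python3 -m crank '[[0,[0.1,0,0],0],[0,[0,0,0],0],[0,[0,0,0],0]]'
python3 -m crank '[[0,[0.1,0,0],0],[0,[0,0,0],0],[0,[0,0,0],0]]'
python3 -m crank '[[0,[0.1,0,0],0],[0,[0,0,0],0],[0,[0,0,0],0]]'
python3 -m crank '[[0,[0.1,0,0],0],[0,[0,0,0],0],[0,[0,0,0],0]]'
```

```text
clock: 13.52
eef_pos: [529.5, 50.8, 132.7]
ee_rot: [0.698, 0.112, -0.698, 0.112]
force: [-1.1, -0.0, -0.4]
opening: -0.0
clock: 13.77
eef_pos: [529.4, 50.8, 131.7]
ee_rot: [-0.698, -0.112, 0.698, -0.112]
force: [-0.2, 0.2, 0.3]
opening: 0.2
clock: 14.02
eef_pos: [529.3, 50.7, 130.6]
ee_rot: [-0.698, -0.112, 0.698, -0.112]
force: [-0.2, 0.9, -0.1]
opening: -0.0
clock: 14.27
eef_pos: [529.5, 50.8, 129.8]
ee_rot: [0.698, 0.112, -0.698, 0.112]
force: [-0.2, -0.7, 0.8]
opening: 0.0
clock: 14.52
eef_pos: [529.7, 50.8, 128.8]
ee_rot: [0.698, 0.112, -0.698, 0.112]
force: [-0.0, -0.8, 2.4]
opening: -0.2
```

```bash
python3 -m crank '[[0,[0.1,0,0],0],[0,[0,0,0],0],[0,[0,0,0],0]]'
python3 -m crank '[[0,[0.1,0,0],0],[0,[0,0,0],0],[0,[0,0,0],0]]'
python3 -m crank '[[0,[0.1,0,0],0],[0,[0,0,0],0],[0,[0,0,0],0]]'
python3 -m crank '[[0,[0.06,0,0],0],[0,[0,0,0],0],[0,[0,0,0],0]]'
```

```text
clock: 14.77
eef_pos: [529.8, 50.9, 127.9]
ee_rot: [0.698, 0.112, -0.698, 0.112]
force: [0.4, -0.1, 2.3]
opening: 0.1
clock: 15.02
eef_pos: [529.8, 50.9, 126.9]
ee_rot: [0.698, 0.112, -0.698, 0.112]
force: [0.8, 1.5, 3.7]
opening: 0.2
clock: 15.27
eef_pos: [529.7, 50.9, 125.8]
ee_rot: [0.698, 0.112, -0.698, 0.112]
force: [1.9, 0.3, 3.4]
opening: 0.2
clock: 15.52
eef_pos: [529.8, 50.9, 125.5]
ee_rot: [0.698, 0.112, -0.698, 0.112]
force: [1.7, 0.8, 6.6]
opening: 0.2
```

The set-up key has bottomed out at 6.6 N with position stalled. I hold briefly, then retract straight up and clear.

```bash
python3 -m crank '[[0,[0,0,0],0],[0,[0,0,0],0],[0,[0,0,0],0],[0,[-0.2,0,0],0],[0,[-0.4,0,0],0],[0,[-1,0,0],0],[0,[-2,0,0],0],[0,[-3,0,0],0],[0,[-3,0,0],0],[0,[-2,0,0],0],[0,[0,0,0],0],[0,[0,0,0],0]]'
python3 -m crank '[[0,[0,0,2],0],[0,[0,0,3],0],[0,[0,0,3],0],[0,[0,0,3],0],[0,[0,0,2],0],[0,[0,0,0],0],[0,[0,0,0],0],[0,[0,0,0],0],[0,[0,0,0],0],[0,[0,0,0],0],[0,[0,0,0],0]]'
python3 - <<'E'
from bench import *
from h import *
s=observe();print(s["clock"],s["eef_pos"],s["force"])
r=read_camera("side");o=load("side")
cv2.imwrite("pics/end.png",np.hstack([q["img"][90:310,195:365,::-1] for q in(o,r)]).repeat(2,0).repeat(2,1))
m=np.zeros((384,512),np.uint8);cv2.fillPoly(m,[np.array([(240,140),(290,138),(303,180),(243,180)])],1)
print(plane(pts(r,m>0)))
E
```

```text
clock: 16.52
eef_pos: [529.1, 50.6, 242.0]
ee_rot: [0.698, 0.112, -0.698, 0.112]
force: [-1.0, -0.2, -0.6]
opening: -0.1
clock: 17.43
eef_pos: [406.3, 10.3, 240.7]
ee_rot: [-0.698, -0.113, 0.698, -0.112]
force: [0.7, 0.6, 0.1]
opening: 0.3
17.4333 [406.25400767  10.34596641 240.73562908] [0.67541196 0.59233616 0.0509564 ]
(array([550.18663197, -54.02407206, 145.0905926 ]), array([-0.19380825, -0.0641698 ,  0.97893851]), np.float64(0.6819958150179838), 2060)
```

View pics/end.png

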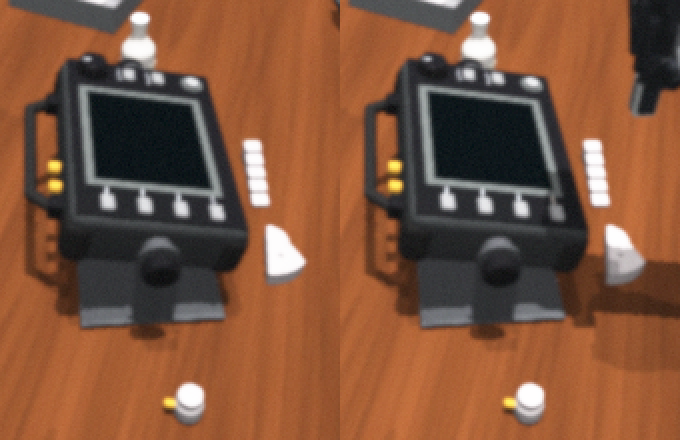

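In the before/after view everything is in the same place: panel, bottle, wedge, block and probe. The hand is clear at upper right.

```bash
python3 -c "
from bench import *
print(hand_in())"
```

```text
the job is handed in; nothing more can be done
None
```

I pressed both keys as asked and handed the job in at about 17.5 s. `hand_in` gave no verdict, so I judged the result from force and camera only.

- **Power key:** held fully in for over 2 s at about 8 N, then released with the hand clear above it.
- **Set-up key:** pressed to its stop at about 6.6 N and released.
- **Last checks:** the refitted panel plane matches the start within 1 mm and 0.002 rad. In the before/after side view the keys, knob, blocks, probe and bottle look unmoved. The hand is clear, with force readings at noise level.
- **Disagreement:** the closed fingertip was about 25 mm higher in the camera than the reported TCP. I relied on vision and felt contact where it predicted.
- **Not confirmed:** the screen looked dark throughout, so I could not see the detector come up. Key travel was inferred from force and position, not read directly.

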